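# Peg down a basket maker's mould stand, drop its kickstand and hold the frame upright

### The job

Get the basket mould stand ready for the weaver: push the square wooden plug fully home in the square socket of the stand's base to pin it, then flip the steel kickstand leg forward over its top so that it drops all the way down on the far side, while the frame stays leaning back. Then bring the leaning frame up to upright by its top rail and finish while holding it there, still and upright, without letting go: it tips over by itself if it is released. Leave everything else on the table where it is.

Things in the scene. Friction and masses are not known exactly. Their poses are not given: they have to be found in the camera images.
- plug_centre (a point): square wooden plug standing on the table, head up, 84 mm tall, 50 g: lower 38 mm a 26 mm square shank (lowest 4 mm narrowed to 22 mm), upper 46 mm a 36 mm square head, sides parallel to the shank's. This point is its centre, 42 mm above its foot, 4 mm above the head's shoulder; z up along the plug, x and y square to its sides.
- socket_mouth (a point): centre of the mouth of the 29 mm square through hole (3 mm chamfer) in the fixed wooden base, level with the base's top, 40 mm above the table; z up, x and y square to the hole's sides. It lies 165 mm along the stand's +y from the frame's middle. With the plug fully home the head's shoulder sits on the base and the plug's centre is 4 mm above this point.
- stand: dark wooden base, fixed to the table: 200 x 150 x 40 mm under the frame, with a 90 mm wide arm for the socket reaching 205 mm out along +y. Origin on the table under the frame's middle; x points away from the robot, square to the frame (the way it tips forward), y along the frame's hinge and top rail, z up.
- frame (a joint): tilt of the wooden frame about its hinge (along the stand's y, 50 mm above its origin). 0 upright, negative leaning back to the robot (starts on its stop at -0.32), positive tipped away, at most 0.15. Top heavy, with a mould on its +x side: behind about -0.15 it falls back, ahead of that it tips forward. Holding it upright takes under 1 N at the rail; hinge almost frictionless.
- rail_mid (a point): middle of the frame's top rail, a round wooden bar 18 mm in diameter, 100 mm long along the stand's y, on posts 40 mm either side; 200 mm from the hinge, so 250 mm above the table when upright. Axes turn with the frame (z along the posts, y along the rail). 60 mm below the rail is free between the posts, so fingers fit either side of it. The bar may turn between fingers.
- kick (a joint): angle of the kickstand leg relative to the frame: 0 folded up (its start; pointing up, 0.08 rad further back than the posts, so 0.40 rad back from vertical), growing as it swings forward (+x) over its top, 2.23 fully down on its stop. No spring: past vertical (about 0.40 with the frame leaning) it falls forward to 2.23 by its own weight.
- kick_pivot (a point): pivot of the kickstand leg on the frame's side, 95 mm along the stand's -y from the frame's middle and 70 mm from the hinge; moves with the frame.
- kick_foot (a point): centre of the rubber ball (20 mm diameter) at the end of the kickstand leg, a steel bar 14 mm in diameter, 165 mm from pivot to this point, 60 g. The leg swings in a plane square to the stand's y, beside the frame and clear of it.
- roundplug_centre (a point): spare ROUND wooden plug, same height and head width as the square one but all round (head 36 mm diameter, shank 26 mm diameter, 84 mm tall), standing near it; point half-way up. Not to be used
- glue: white glue jar 60 mm diameter, 110 mm tall, bystander; origin under its centre
- bowl: wooden bowl 100 mm diameter, 45 mm tall, bystander; origin under its centre
- mallet: small hammer 220 mm long lying in front of the robot, bystander
- awl: screwdriver-like bodkin 160 mm long lying on the table, bystander
- hoop: wooden basket hoop 110 mm diameter, 14 mm high, lying flat, bystander; origin under its centre

How it is judged:
By the outcome, as a careful person would: the job done as asked, in the order asked, and still so for the second after the job is handed in, while the arm keeps its last pose, push and grip.
It also fails if it takes over 72 s, if anything falls off the work surface, if the arm or the gripper's body presses on something with over 40 N, if the wrist force passes 120 N, or if a joint passes its speed limit or range.

### The arm

A 6-joint arm with a two-finger parallel gripper is mounted at the origin on the work surface. World frame = base frame: x ahead of the robot, y to its left, z up, the work surface at z = 0. Lengths are in m, angles in rad, forces in N, time in s.
With the tool pointing down it reaches from about 0.35 to 0.85 m from the base axis. Payload 8.1 kg.
Tool frame: the origin (TCP) lies on the mounting face of the last link; the fingertips stand 186 mm ahead of it and the grasp point (between the pads) lies 167 mm ahead of it; z points along the fingers, y is the line along which they close (so a half turn about z gives the same grasp; the last joint's range is limited). The gripper opens to 93 mm and grips with 3 to 60 N. Pads are 15 mm wide; open, the fingers measure 128 mm over their backs; the gripper's body (75 mm by 188 mm) begins 65 mm behind the grasp point.
Start: joints at [-1.268, 0.13, 1.488, -0, 1.523, -0.085], TCP at [0.227, -0.555, 0.405] pointing down, gripper open.
Joint ranges: [-2.96, 2.96], [-0.89, 2.26], [0.02, 2.5], [-1.34, 4.48], [0, 2.73], [-2.66, 2.66]. Speed limits (rad/s): [2.39, 2.39, 2.79, 3.14, 3.14, 3.14].

### API

Orientations are given as a rotation vector (axis times angle).
In Python, from plant import * gives the robot as it stands. The module is installed in compiled form; this text tells all that it offers.
- The arm moves only by the tool arm_command, never from a script. Its argument "increments" is a list of rows, each a list of 6 numbers: the shift along the tool's x, y, z in units of 0.2 m (1.0 is 0.2 m), then the turn, a rotation vector about the tool's x, y, z in units of pi rad (1.0 is pi rad). A call has exactly 5 rows; each row is the pose to reach, as a shift and turn from the pose commanded when the call began, along the tool's axes at that moment, turning the shorter way round; what a row does not reach only later rows make up. A row lasts 1/8 s, in which the tool goes at most 62.5 mm and 10.7 degrees, less where a joint would pass 70% of its speed; a pose out of reach is approached as far as the arm can. A call with a number of a shift or a turn outside -1 to 1 is refused whole. A call with a gripper value outside its range is refused whole. "fingers" is the closure, from -1 (fully open) to 1 (shut), set as the call begins (left out, the last holds). The fingers move at their own pace and stop on an object; "force" is the grip in N (left out, the last holds). Time passes only in rows, so rows that repeat a pose let the fingers close, or fill a call up. It gives the time, the measured TCP pose, the force, the opening and the grip force at its end, in the units of the state.
- read_state(): the state, without advancing time (a new reading comes with each control period).
- read_camera(name): name is "scene" or "side" or "wrist"; returns a dict with "image" (400x640x3 uint8, red, green, blue), "fx", "fy", "cx", "cy" (pixels), "T" (4x4, takes a point from camera to world coordinates). Camera axes: x right, y down, z forward; pixel columns grow to the right and rows downward; lengths in m; the calibration is good to about 2 mm. A picture is of the moment at which its call begins. There is no depth.
- close_job(): hands the job in; it is judged then, once.
The state is a dict: "t": time; "q": joint angles; "dq": joint speeds; "joint_torque": joint torques, N m; "tool_pos": TCP position; "orientation": TCP orientation; "force": force on the tool from outside, world axes, zero at the start; "wrist_torque": the same for the moment, N m; "opening": finger opening in m; "gripper_force": force on a finger pad.
Only numpy, scipy, OpenCV 4.12 (cv2) and the standard library are available. Lean on these libraries where they do the work, as an engineer would, in place of code of your own. Each camera call takes 0.05 s, during which the arm holds its last target. There are 200 camera calls.

## Working session

There is one attempt and no reset: what is moved stays moved. The work goes in short steps, Python scripts to look and compute and a tool call to move; the robot and the scene stay as the last step left them, time stands still between calls to the robot, and variables do not carry over. Pictures are saved under pics/ and viewed, at most 12 in all, crops included, and the job is handed in when it is done.

Besides the shell and the picture viewer there is one more tool, called after "Emit:" by a JSON object that holds its "api" and its "payload", one argument or row to a line. arm_command: Moves the arm, as the interface text tells. Shifts and turns lie within -1 to 1; 1 stands for 0.2 m of shift or pi rad of turn. Its arguments: {"type":"object","properties":{"increments":{"type":"array","items":{"type":"array","items":{"type":"number","minimum":-1,"maximum":1}}},"fingers":{"type":"number"},"force":{"type":"number"}},"required":["increments"]}

```bash
mkdir -p pics
python3 - <<'E'
from plant import *
import cv2,numpy as np
s=read_state();print(s)
for n in("scene","side","wrist"):
    c=read_camera(n);cv2.imwrite(f"pics/{n}0.png",c["image"][:,:,::-1]);print(n,c["fx"],c["fy"],c["cx"],c["cy"],np.round(c["T"],4).tolist())
E
```

```text
{'t': 0.0, 'q': array([-1.26839767e+00,  1.31183428e-01,  1.48932206e+00,  7.39104481e-06,
        1.52301433e+00, -8.53867231e-02]), 'dq': array([ 0.00021904,  0.00069974, -0.00020307, -0.00055629,  0.00101941,
       -0.00068851]), 'joint_torque': array([-3.54731119e-04, -5.59834456e+01, -4.91773760e+01,  7.67861959e-02,
        3.48541257e-02, -1.39180506e-04]), 'tool_pos': array([ 0.22684035, -0.55520482,  0.40365034]), 'orientation': array([-3.08084370e+00, -6.04952506e-01,  3.16102056e-04]), 'force': array([0.63867241, 0.47893219, 1.24027948]), 'wrist_torque': array([-0.07434757,  0.00106168, -0.03255563]), 'gripper_force': 0.0, 'opening': 0.09336241458871974}
scene 363.33553987874564 363.33553987874564 316.54899769846963 198.35246679760337 [[0.5946, 0.5968, -0.5387, 1.0765], [0.8039, -0.4483, 0.3908, -0.4447], [-0.0083, -0.6655, -0.7463, 1.003], [0.0, 0.0, 0.0, 1.0]]
side 436.24215987088047 436.24215987088047 318.05999506629274 199.18766324330184 [[-0.9597, -0.1848, 0.2116, 0.2698], [-0.2801, 0.5722, -0.7708, 0.9003], [0.0214, -0.799, -0.6009, 0.8834], [0.0, 0.0, 0.0, 1.0]]
wrist 330.2088681017725 330.2088681017725 319.2300861138144 199.8537509299819 [[0.3778, -0.8966, -0.231, 0.2906], [-0.9259, -0.3665, -0.092, -0.5309], [-0.0022, 0.2486, -0.9686, 0.3833], [0.0, 0.0, 0.0, 1.0]]
```

View pics/scene0.png

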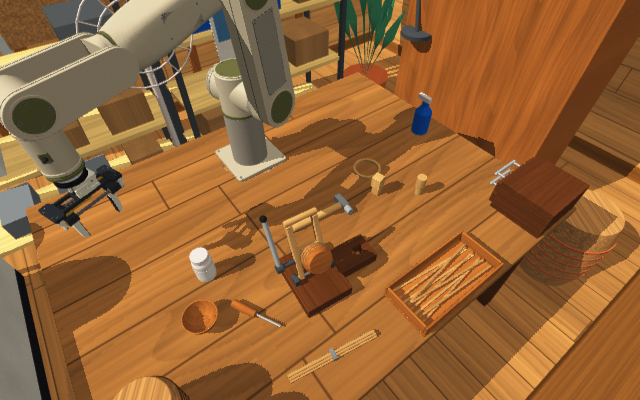

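View pics/side0.png

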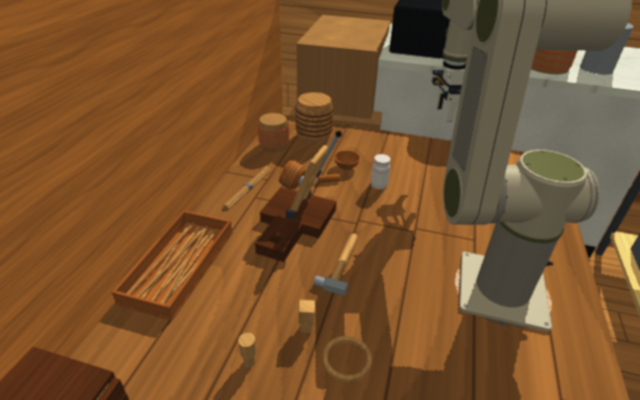

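The scene view shows the square plug at about (377,184), the round one at (421,184), and the stand around (320,260) with the kick foot at (263,219). In the side view the square plug is at (308,316) and the round one at (248,349). I'll enlarge both views.

Run:
```python
import cv2
a=cv2.imread("pics/scene0.png")[165:315,245:445];cv2.imwrite("pics/sc1.png",cv2.resize(a,None,fx=4,fy=4,interpolation=cv2.INTER_CUBIC))
a=cv2.imread("pics/side0.png")[125:365,230:400]
cv2.imwrite("pics/sd1.png",cv2.resize(a,None,fx=2.5,fy=2.5,interpolation=cv2.INTER_CUBIC))
```

```text
(no output)
```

View pics/sc1.png

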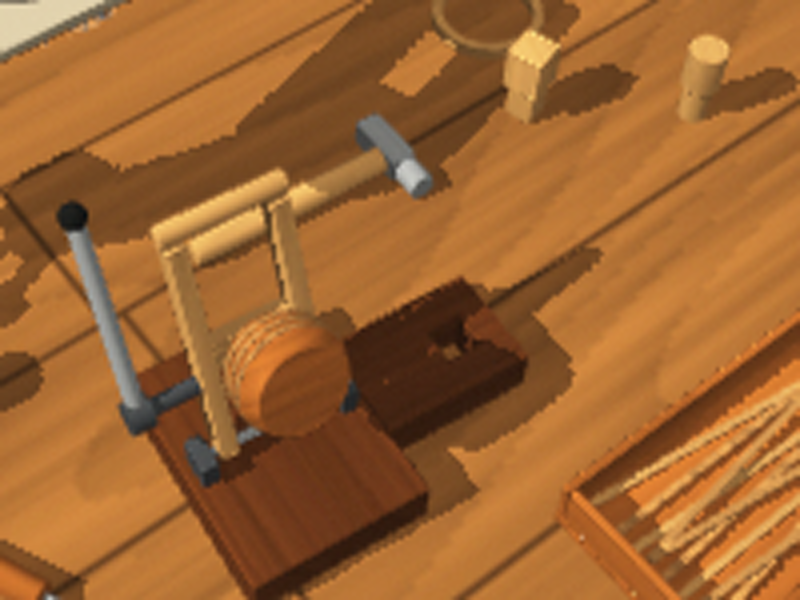

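View pics/sd1.png

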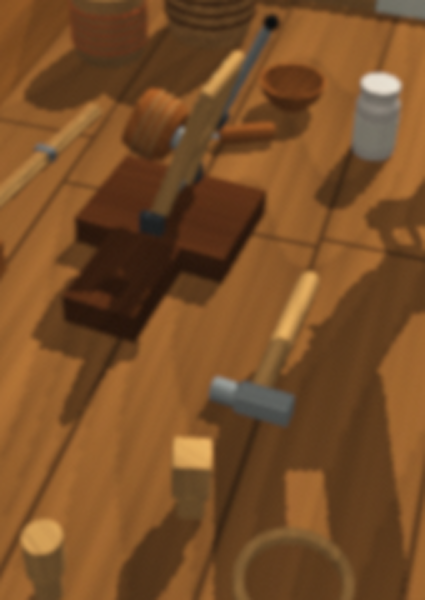

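In the scene crop, the plug's top corners are about (530,32), (559,42), (540,68) and (507,53). The kick foot is at (72,216) and the rail ends at (160,238) and (285,180). The base corners are (427,495), (255,592), (462,279) and (526,358). The side crop shows the same things, with the plug top at (174..212, 437..468) and the base arm end at (65,297) and (135,320). I'll fit poses from both views.

```bash
cat > h.py <<'E'
from plant import *
import numpy as np, cv2
from scipy.spatial.transform import Rotation as R
from scipy.optimize import least_squares
def proj(c,P):
    T=np.array(c["T"]);p=(np.atleast_2d(P)-T[:3,3])@T[:3,:3]
    return np.c_[c["fx"]*p[:,0]/p[:,2]+c["cx"],c["fy"]*p[:,1]/p[:,2]+c["cy"]]
def unc(p,x0,y0,s): return (np.array(p,float)+.5)/s-.5+[x0,y0]
def ray(c,uv,z):
    T=np.array(c["T"]);d=T[:3,:3]@[(uv[0]-c["cx"])/c["fx"],(uv[1]-c["cy"])/c["fy"],1];o=T[:3,3]
    return o+d*(z-o[2])/d[2]
E
cat > fit.py <<'E'
from h import *
sc=read_camera("scene");sd=read_camera("side")
S=lambda *p:unc(p,245,165,4);D=lambda *p:unc(p,230,125,2.5)
# plug top corners
for c,ps in((sc,[S(530,32),S(559,42),S(540,68),S(507,53)]),(sd,[D(174,437),D(211,437),D(212,468),D(174,466)])):
    q=np.array([ray(c,p,.084) for p in ps]);e=np.diff(np.r_[q,q[:1]],axis=0)
    print("plug",q.mean(0).round(4),np.linalg.norm(e,axis=1).round(4),(np.degrees(np.arctan2(e[:,1],e[:,0]))%90).round(1))
for c,p in((sc,S(708,49)),(sd,D(42,537))): print("round",ray(c,p,.084).round(4))
# stand (local coords)
a=-.32
fr=lambda y,r,b=0:[.0+r*np.sin(a),y,.05+r*np.cos(a)]
foot=[.07*np.sin(a)+.165*np.sin(a-.08),-.095,.05+.07*np.cos(a)+.165*np.cos(a-.08)]
obs=[(sc,S(427,495),[.1,.075,.04]),(sc,S(255,592),[.1,-.075,.04]),
(sc,S(462,279),[-.045,.205,.04]),(sc,S(526,358),[.045,.205,.04]),(sc,S(72,216),foot),
(sc,S(223,209),fr(0,.2)),(sd,D(270,22),foot),(sd,D(65,297),[.045,.205,.04]),(sd,D(135,320),[-.045,.205,.04]),
(sd,D(265,197),[-.1,-.075,.04]),(sd,D(222,262),[-.1,.075,.04]),(sd,D(78,217),[.1,.075,.04]),(sd,D(135,155),[.1,-.075,.04])]
L=np.array([o[2] for o in obs])
def W(v):
    return L@R.from_euler("z",v[2]).as_matrix().T+[v[0],v[1],0]
f=lambda v:np.concatenate([proj(o[0],w)[0]-o[1] for o,w in zip(obs,W(v))])
r=least_squares(f,[.7,-.1,0.],loss="soft_l1")
print(r.x.round(4),f(r.x).reshape(-1,2).round(1).tolist())
M=R.from_euler("z",r.x[2]).as_matrix()
for n,p in(("socket",[0,.165,.04]),("rail",fr(0,.2)),("railup",[0,0,.25]),("foot",foot),("pivot",fr(-.095,.07))): print(n,(M@p+[r.x[0],r.x[1],0]).round(4))
E
python3 fit.py
```

```text
plug [0.4622 0.2738 0.084 ] [0.0278 0.0385 0.0331 0.0354] [25.5 20.9 18.7 12.1]
plug [0.4619 0.2735 0.084 ] [0.0345 0.0358 0.0346 0.0336] [17.3 18.1 13.5 18.2]
round [0.5557 0.3971 0.084 ]
round [0.557  0.3985 0.084 ]
[ 0.6146 -0.1275 -0.1026] [[0.8, -1.4], [-1.0, -0.5], [-0.1, -0.7], [0.5, -0.4], [0.0, 0.0], [-0.7, -0.0], [0.6, 0.3], [-1.4, -0.5], [-0.6, -0.8], [1.0, -2.8], [0.7, -0.7], [-1.8, 0.3], [-3.2, -0.5]]
socket [0.6315 0.0366 0.04  ]
rail [ 0.552  -0.1211  0.2398]
railup [ 0.6146 -0.1275  0.25  ]
foot [ 0.519  -0.2132  0.2684]
pivot [ 0.583  -0.2198  0.1164]
```

```bash
cat >> h.py <<'E'
def pose():
    s=read_state();return np.array(s["tool_pos"]),R.from_rotvec(s["orientation"])
def down(yawdeg): # tool z down, tool x at yaw
    return R.from_euler("z",yawdeg,degrees=True)*R.from_euler("x",180,degrees=True)
def plan(*wps): # each (x,y,z,yaw)
    p,r=pose();print("at",p.round(4),"xaxis yaw",np.degrees(np.arctan2(*r.as_matrix()[[1,0],0])).round(2),"zaxis",r.as_matrix()[:,2].round(4))
    for w in wps:
        g,q=np.array(w[:3]),down(w[3])
        print(np.r_[r.inv().apply(g-p)/.2,(r.inv()*q).as_rotvec()/np.pi].round(4).tolist());p,r=g,q
E
python3 -c "
from h import *
plan((.36,-.42,.5,45),(.46,-.22,.5,70),(.47,-.02,.48,90),(.462,.17,.43,107),(.462,.274,.38,107))"
```

```text
at [ 0.2269 -0.5553  0.4042] xaxis yaw 22.22 zaxis [-3.e-04  9.e-04 -1.e+00]
[0.8721, -0.3752, -0.4786, -0.0003, -0.0001, -0.1266]
[1.0607, -0.3536, -0.0, -0.0, 0.0, -0.1389]
[0.9568, -0.295, 0.1, 0.0, 0.0, -0.1111]
[0.95, -0.04, 0.25, 0.0, 0.0, -0.0944]
[0.4973, 0.152, 0.25, 0.0, 0.0, 0.0]
```

Emit:
{"api": "arm_command", "payload": {
  "increments": [
    [0.18, -0.08, -0.1, 0, 0, -0.025],
    [0.36, -0.16, -0.2, 0, 0, -0.05],
    [0.52, -0.22, -0.3, 0, 0, -0.075],
    [0.7, -0.3, -0.4, 0, 0, -0.1],
    [0.87, -0.37, -0.48, 0, 0, -0.127]
  ],
  "fingers": -1,
  "force": 15
}}

```text
t: 0.88
tool_pos: [0.3608, -0.4201, 0.5017]
orientation: [2.899, 1.208, 0.0]
force: [0.3, -0.3, -0.3]
opening: 0.093
gripper_force: 0.0
```

Emit:
{"api": "arm_command", "payload": {
  "increments": [
    [0.2, -0.07, 0, 0, 0, -0.028],
    [0.4, -0.14, 0, 0, 0, -0.056],
    [0.6, -0.21, 0, 0, 0, -0.084],
    [0.8, -0.28, 0, 0, 0, -0.112],
    [1.0, -0.35, 0, 0, 0, -0.139]
  ]
}}

```text
t: 1.5
tool_pos: [0.452, -0.2288, 0.5007]
orientation: [2.569, 1.808, 0.0]
force: [1.1, -0.2, -0.1]
opening: 0.0933
gripper_force: 0.0
```

Emit:
{"api": "arm_command", "payload": {
  "increments": [
    [0.2, -0.06, 0.02, 0, 0, -0.022],
    [0.4, -0.12, 0.04, 0, 0, -0.044],
    [0.6, -0.18, 0.06, 0, 0, -0.066],
    [0.8, -0.24, 0.08, 0, 0, -0.088],
    [1.0, -0.295, 0.1, 0, 0, -0.111]
  ]
}}

```text
t: 2.12
tool_pos: [0.4641, -0.0206, 0.4807]
orientation: [2.217, 2.225, 0.0]
force: [-0.1, -0.9, 0.1]
opening: 0.0929
gripper_force: 0.0
```

Emit:
{"api": "arm_command", "payload": {
  "increments": [
    [0.2, 0, 0.05, 0, 0, -0.02],
    [0.4, 0, 0.1, 0, 0, -0.04],
    [0.6, -0.02, 0.15, 0, 0, -0.06],
    [0.8, -0.03, 0.2, 0, 0, -0.08],
    [0.95, -0.04, 0.25, 0, 0, -0.094]
  ]
}}

```text
t: 2.75
tool_pos: [0.4556, 0.1696, 0.4304]
orientation: [-1.865, -2.528, -0.0]
force: [0.9, -0.2, -0.1]
opening: 0.0932
gripper_force: 0.0
```

```bash
python3 -c "
from h import *
plan((.40,.255,.38,107),(.462,.274,.3,107))"
```

```text
at [0.4556 0.1696 0.4304] xaxis yaw 107.15 zaxis [-0.e+00  1.e-04 -1.e+00]
[0.49, -0.1398, 0.2519, 0.0, -0.0, 0.0008]
[0.0002, 0.3242, 0.4, 0.0, 0.0, 0.0]
```

Emit:
{"api": "arm_command", "payload": {
  "increments": [
    [0.1, 0.02, 0.1, 0, 0, 0],
    [0.2, 0.05, 0.2, 0, 0, 0],
    [0.3, 0.08, 0.3, 0, 0, 0],
    [0.4, 0.12, 0.35, 0, 0, 0],
    [0.49, 0.184, 0.4, 0, 0, 0]
  ]
}}

```text
t: 3.38
tool_pos: [0.4623, 0.2732, 0.3502]
orientation: [-1.868, -2.525, 0.001]
force: [0.6, -0.4, 0.6]
opening: 0.0929
gripper_force: 0.0
```

```bash
python3 -c "
from h import *
c=read_camera('wrist');cv2.imwrite('pics/w1.png',c['image'][:,:,::-1]);print(proj(c,[.462,.2737,.084]))
np.save('w1.npy',c['T']);plan()"
```

```text
[[319.61925375 204.25005056]]
at [0.4624 0.2748 0.3488] xaxis yaw 107.04 zaxis [-1.4e-03  5.0e-04 -1.0e+00]
```

View pics/w1.png

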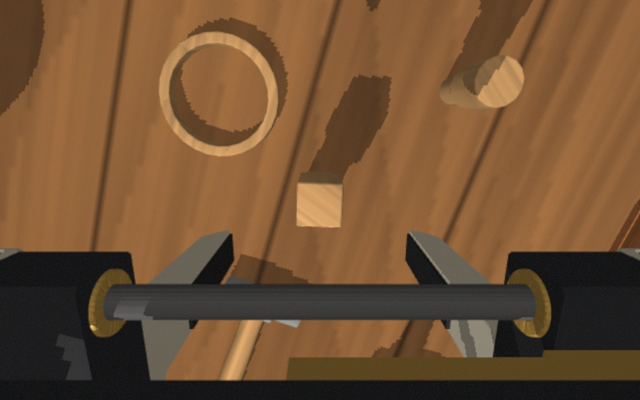

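The wrist view shows the plug's top square at (297..342, 182..228), centred at (319,205). That matches the prediction of (319.6,204.3) and is square to the fingers, so I'll descend and grip.

Emit:
{"api": "arm_command", "payload": {
  "increments": [
    [0, 0, 0.12, 0, 0, 0],
    [0, 0, 0.24, 0, 0, 0],
    [0, 0, 0.36, 0, 0, 0],
    [0, 0, 0.48, 0, 0, 0],
    [0, 0, 0.585, 0, 0, 0]
  ]
}}

```text
t: 4.05
tool_pos: [0.4624, 0.2721, 0.233]
orientation: [-1.869, -2.525, 0.001]
force: [0.4, 0.0, 0.9]
opening: 0.0924
gripper_force: 0.0
```

Emit:
{"api": "arm_command", "payload": {
  "increments": [
    [0, 0, 0, 0, 0, 0],
    [0, 0, 0, 0, 0, 0],
    [0, 0, 0, 0, 0, 0],
    [0, 0, 0, 0, 0, 0],
    [0, 0, 0, 0, 0, 0]
  ],
  "fingers": 1,
  "force": 20
}}

```text
t: 4.68
tool_pos: [0.4627, 0.2726, 0.2342]
orientation: [1.868, 2.525, 0.001]
force: [0.7, -0.2, -0.2]
opening: 0.0478
gripper_force: 0.0
```

```bash
python3 -c "
from h import *
s=read_state();print(s['opening'],s['gripper_force'])
plan((.462,.274,.33,107),(.55,.155,.33,95),(.6315,.0366,.33,84.1),(.6315,.0366,.265,84.1))"
```

```text
0.04781696264822399 0.0
at [0.4627 0.2726 0.2342] xaxis yaw 107.0 zaxis [ 6.e-04  3.e-04 -1.e+00]
[0.008, -0.0009, -0.479, 0.0002, -0.0, -0.0]
[-0.6976, 0.2468, 0.0, 0.0, -0.0, 0.0667]
[-0.6253, 0.3544, 0.0, 0.0, -0.0, 0.0606]
[0.0, -0.0, 0.325, 0.0, 0.0, 0.0]
```

Emit:
{"api": "arm_command", "payload": {
  "increments": [
    [0, 0, 0, 0, 0, 0],
    [0, 0, 0, 0, 0, 0],
    [0, 0, 0, 0, 0, 0],
    [0, 0, 0, 0, 0, 0],
    [0, 0, 0, 0, 0, 0]
  ]
}}

```text
t: 5.3
tool_pos: [0.4626, 0.2725, 0.2339]
orientation: [1.869, 2.525, 0.0]
force: [-0.2, 0.4, 1.9]
opening: 0.0361
gripper_force: 19.8
```

Emit:
{"api": "arm_command", "payload": {
  "increments": [
    [0, 0, -0.06, 0, 0, 0],
    [0, 0, -0.16, 0, 0, 0],
    [0, 0, -0.28, 0, 0, 0],
    [0, 0, -0.4, 0, 0, 0],
    [0, 0, -0.48, 0, 0, 0]
  ]
}}

```text
t: 5.92
tool_pos: [0.4628, 0.2726, 0.3317]
orientation: [1.868, 2.525, 0.003]
force: [-0.4, -1.0, -1.0]
opening: 0.0358
gripper_force: 19.8
```

Emit:
{"api": "arm_command", "payload": {
  "increments": [
    [-0.14, 0.05, 0, 0, 0, 0.013],
    [-0.28, 0.1, 0, 0, 0, 0.026],
    [-0.42, 0.15, 0, 0, 0, 0.04],
    [-0.56, 0.2, 0, 0, 0, 0.053],
    [-0.7, 0.247, 0, 0, 0, 0.067]
  ]
}}

```text
t: 6.55
tool_pos: [0.5511, 0.1522, 0.3298]
orientation: [-2.125, -2.313, 0.0]
force: [0.9, 0.2, -0.4]
opening: 0.0363
gripper_force: 19.8
```

Emit:
{"api": "arm_command", "payload": {
  "increments": [
    [-0.14, 0.08, 0, 0, 0, 0.012],
    [-0.28, 0.16, 0, 0, 0, 0.024],
    [-0.42, 0.24, 0, 0, 0, 0.036],
    [-0.55, 0.31, 0, 0, 0, 0.05],
    [-0.625, 0.354, 0, 0, 0, 0.061]
  ]
}}

```text
t: 7.18
tool_pos: [0.6325, 0.0334, 0.3296]
orientation: [-2.338, -2.098, 0.001]
force: [0.3, 0.3, -1.6]
opening: 0.0362
gripper_force: 19.8
```

```bash
python3 -c "
from h import *
c=read_camera('wrist');cv2.imwrite('pics/w2.png',c['image'][:,:,::-1])
a=R.from_euler('z',-.1026).as_matrix()
k=np.array([[sx*.0175,.165+sy*.0175,.04] for sx,sy in((-1,-1),(1,-1),(1,1),(-1,1))])@a.T+[.6146,-.1275,0]
print(proj(c,k).round(1).tolist())
print(proj(c,np.array([[-.045,.205,.04],[.045,.205,.04]])@a.T+[.6146,-.1275,0]).round(1).tolist())
plan((.6315,.0366,.265,84.1))"
```

```text
[[297.0, 214.1], [338.2, 213.8], [338.5, 173.2], [296.1, 173.4]]
[[261.4, 146.1], [372.8, 145.4]]
at [0.6331 0.0322 0.3297] xaxis yaw 83.69 zaxis [ 3.e-04 -8.e-04 -1.e+00]
[0.0212, -0.0105, 0.3234, 0.0001, 0.0003, -0.0023]
```

View pics/w2.png

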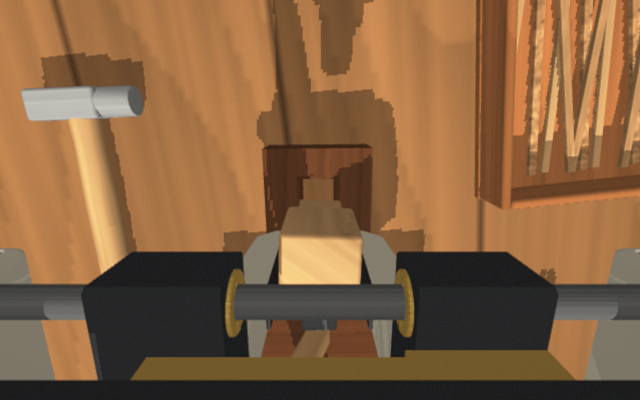

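The wrist view shows the plug held above the base arm, whose end corners at (264,147) and (371,146.5) match the prediction within about 1 px. I'll apply a small lateral correction and descend to just above the mouth.

Emit:
{"api": "arm_command", "payload": {
  "increments": [
    [0.015, -0.0085, 0.04, 0, 0, -0.0023],
    [0.015, -0.0085, 0.1, 0, 0, -0.0023],
    [0.015, -0.0085, 0.16, 0, 0, -0.0023],
    [0.015, -0.0085, 0.22, 0, 0, -0.0023],
    [0.015, -0.0085, 0.25, 0, 0, -0.0023]
  ]
}}

```text
t: 7.85
tool_pos: [0.6302, 0.0381, 0.2783]
orientation: [-2.326, -2.109, 0.002]
force: [0.1, 0.3, -0.6]
opening: 0.0365
gripper_force: 19.8
```

Emit:
{"api": "arm_command", "payload": {
  "increments": [
    [0, 0, 0, 0, 0, 0],
    [0, 0, 0, 0, 0, 0],
    [0, 0, 0, 0, 0, 0],
    [0, 0, 0, 0, 0, 0],
    [0, 0, 0, 0, 0, 0]
  ]
}}

```text
t: 8.48
tool_pos: [0.6307, 0.0378, 0.28]
orientation: [2.328, 2.11, 0.0]
force: [-0.1, -0.6, -1.2]
opening: 0.0362
gripper_force: 19.8
```

```bash
python3 -c "
from h import *
print(read_state()['force'])
plan((.6317,.0354,.265,84.1))"
```

```text
[-0.12412473 -0.63101981 -1.21781992]
at [0.6307 0.0378 0.28  ] xaxis yaw 84.37 zaxis [ 3.e-04  0.e+00 -1.e+00]
[-0.0114, 0.0061, 0.0749, 0.0001, -0.0, 0.0015]
```

Emit:
{"api": "arm_command", "payload": {
  "increments": [
    [-0.0115, 0.006, 0, 0, 0, 0.0015],
    [-0.0115, 0.006, 0.025, 0, 0, 0.0015],
    [-0.0115, 0.006, 0.05, 0, 0, 0.0015],
    [-0.0115, 0.006, 0.075, 0, 0, 0.0015],
    [-0.0115, 0.006, 0.09, 0, 0, 0.0015]
  ]
}}

```text
t: 9.1
tool_pos: [0.6314, 0.0354, 0.261]
orientation: [-2.332, -2.104, 0.001]
force: [-0.4, 0.5, -0.5]
opening: 0.0359
gripper_force: 19.8
```

```bash
python3 -c "
from h import *
print(read_state()['force'],read_state()['wrist_torque'])
plan((.6317,.0354,.234,84.1))"
```

```text
[-0.40591294  0.46254265 -0.53198808] [-0.08771232 -0.02363879  0.02839849]
at [0.6314 0.0354 0.261 ] xaxis yaw 84.1 zaxis [-9.e-04  0.e+00 -1.e+00]
[0.0001, 0.0015, 0.1349, -0.0003, 0.0, 0.0]
```

The plug's foot is 13 mm into the hole with no contact force. I'll push it home.

Emit:
{"api": "arm_command", "payload": {
  "increments": [
    [0, 0, 0.03, 0, 0, 0],
    [0, 0, 0.06, 0, 0, 0],
    [0, 0, 0.09, 0, 0, 0],
    [0, 0, 0.12, 0, 0, 0],
    [0, 0, 0.14, 0, 0, 0]
  ]
}}

```text
t: 9.72
tool_pos: [0.6317, 0.0353, 0.2354]
orientation: [-2.333, -2.104, 0.001]
force: [-15.1, -1.0, 28.7]
opening: 0.0361
gripper_force: 19.9
```

```bash
python3 -c "
from h import *
print(read_state()['force'],read_state()['wrist_torque'])
plan()"
```

```text
[-15.0785406   -0.97170737  28.6959025 ] [-0.11702137  2.51563594 -0.10022469]
at [0.6317 0.0353 0.2354] xaxis yaw 84.1 zaxis [-5.e-04 -2.e-04 -1.e+00]
```

Emit:
{"api": "arm_command", "payload": {
  "increments": [
    [0, 0, -0.01, 0, 0, 0],
    [0, 0, -0.01, 0, 0, 0],
    [0, 0, -0.01, 0, 0, 0],
    [0, 0, -0.01, 0, 0, 0],
    [0, 0, -0.01, 0, 0, 0]
  ],
  "fingers": -0.3
}}

```text
t: 10.35
tool_pos: [0.6316, 0.0354, 0.2356]
orientation: [-2.333, -2.104, 0.0]
force: [0.1, 0.2, 0.0]
opening: 0.0606
gripper_force: 0.0
```

Emit:
{"api": "arm_command", "payload": {
  "increments": [
    [0, 0, -0.08, 0, 0, 0],
    [0, 0, -0.2, 0, 0, 0],
    [0, 0, -0.4, 0, 0, 0],
    [0, 0, -0.6, 0, 0, 0],
    [0, 0, -0.8, 0, 0, 0]
  ]
}}

```text
t: 10.98
tool_pos: [0.6315, 0.0354, 0.3986]
orientation: [2.332, 2.104, 0.002]
force: [0.3, 0.0, 0.0]
opening: 0.0607
gripper_force: 0.0
```

```bash
python3 -c "
from h import *
print(read_state()['opening'])
sc=read_camera('scene');sd=read_camera('side')
a=R.from_euler('z',-.1026).as_matrix()
k=np.array([[sx*.018,.165+sy*.018,.086] for sx,sy in((-1,-1),(1,-1),(1,1),(-1,1))])@a.T+[.6146,-.1275,0]
A=cv2.resize(sc['image'][165:315,245:445],(400,300),interpolation=cv2.INTER_CUBIC)
B=cv2.resize(sd['image'][180:280,240:373],(399,300),interpolation=cv2.INTER_CUBIC)
print(((proj(sc,k)-[245,165]+.5)*2-.5).round(1).tolist(),((proj(sd,k)-[240,180]+.5)*3-.5+[400,0]).round(1).tolist())
cv2.imwrite('pics/p3.png',np.hstack([A,B])[:,:,::-1])
plan((.58,-.09,.48,84.1),(.455,-.21,.46,84.1),(.455,-.21,.421,84.1))"
```

```text
0.06073222769564321
[[212.1, 148.1], [225.6, 164.9], [245.0, 154.8], [231.3, 138.4]] [[530.0, 133.6], [495.7, 123.8], [478.0, 146.6], [512.9, 156.8]]
at [0.6328 0.0354 0.4039] xaxis yaw 84.1 zaxis [ 1.110e-02 -3.000e-04 -9.999e-01]
[-0.6503, -0.194, -0.3833, 0.0035, -0.0003, 0.0]
[-0.6611, -0.56, 0.1, 0.0, 0.0, 0.0]
[0.0, -0.0, 0.195, 0.0, 0.0, 0.0]
```

View pics/p3.png

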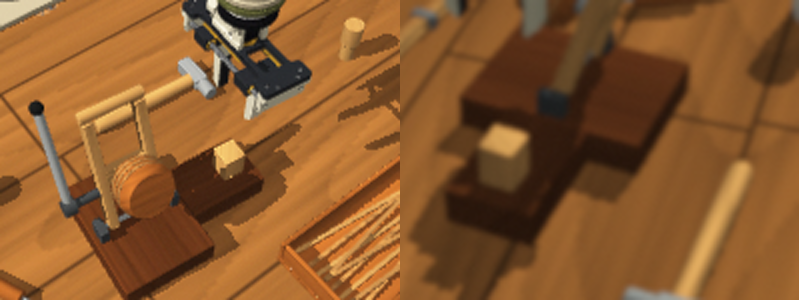

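The plug sits upright and seated, with its top at about (230,152) on the left and (503,138) on the right, where predicted for home. Next I'll shut the fingers and go behind the leg.

Emit:
{"api": "arm_command", "payload": {
  "increments": [
    [-0.03, -0.01, -0.12, 0.0035, 0, 0],
    [-0.12, -0.04, -0.24, 0.0035, 0, 0],
    [-0.3, -0.09, -0.36, 0.0035, 0, 0],
    [-0.48, -0.14, -0.38, 0.0035, 0, 0],
    [-0.65, -0.195, -0.38, 0.0035, 0, 0]
  ],
  "fingers": 1
}}

```text
t: 11.7
tool_pos: [0.5789, -0.0909, 0.4731]
orientation: [-2.328, -2.1, 0.01]
force: [0.1, 1.0, 0.2]
opening: 0.0153
gripper_force: 0.0
```

Emit:
{"api": "arm_command", "payload": {
  "increments": [
    [-0.1, -0.11, 0, 0, 0, 0],
    [-0.22, -0.22, 0, 0, 0, 0],
    [-0.35, -0.33, 0, 0, 0, 0],
    [-0.48, -0.44, 0.03, 0, 0, 0],
    [-0.66, -0.56, 0.1, 0, 0, 0]
  ]
}}

```text
t: 12.32
tool_pos: [0.4535, -0.21, 0.454]
orientation: [-2.327, -2.101, 0.01]
force: [0.7, -0.8, 0.3]
opening: 0.0
gripper_force: 0.0
```

```bash
python3 -c "
from h import *
print(read_state()['opening'])
plan((.455,-.207,.421,84.1),(.602,-.222,.421,84.1))"
```

```text
7.684555322866565e-06
at [ 0.4535 -0.21    0.454 ] xaxis yaw 84.16 zaxis [-8.9e-03  1.0e-04 -1.0e+00]
[0.016, 0.0073, 0.1648, -0.0028, 0.0003, 0.0003]
[0.0009, 0.7388, 0.0, 0.0, 0.0, 0.0]
```

Emit:
{"api": "arm_command", "payload": {
  "increments": [
    [0.016, 0.007, 0.05, -0.0028, 0, 0],
    [0.016, 0.007, 0.1, -0.0028, 0, 0],
    [0.016, 0.007, 0.165, -0.0028, 0, 0],
    [0.016, 0.04, 0.165, -0.0028, 0, 0],
    [0.016, 0.09, 0.165, -0.0028, 0, 0]
  ]
}}

```text
t: 12.95
tool_pos: [0.473, -0.208, 0.42]
orientation: [-2.331, -2.104, 0.002]
force: [0.1, -0.6, 0.2]
opening: 0.0005
gripper_force: 0.0
```

Emit:
{"api": "arm_command", "payload": {
  "increments": [
    [0, 0.06, 0, 0, 0, 0],
    [0, 0.12, 0, 0, 0, 0],
    [0, 0.18, 0, 0, 0, 0],
    [0, 0.24, 0, 0, 0, 0],
    [0, 0.3, 0, 0, 0, 0]
  ]
}}

```text
t: 13.58
tool_pos: [0.5327, -0.2146, 0.4196]
orientation: [-2.332, -2.103, 0.002]
force: [-0.1, -0.9, 0.4]
opening: 0.0002
gripper_force: 0.1
```

```bash
python3 -c "
from h import *
print(read_state()['force'])
plan((.602,-.222,.421,84.1))
sc=read_camera('scene');cv2.imwrite('pics/k1.png',cv2.resize(sc['image'][165:315,225:425],(600,450),interpolation=cv2.INTER_CUBIC)[:,:,::-1])"
```

```text
[-0.11765042 -0.90483826  0.4084373 ]
at [ 0.5327 -0.2146  0.4196] xaxis yaw 84.1 zaxis [-2.3e-03  3.0e-04 -1.0e+00]
[-0.0013, 0.3485, -0.0079, -0.0007, -0.0, 0.0]
```

View pics/k1.png

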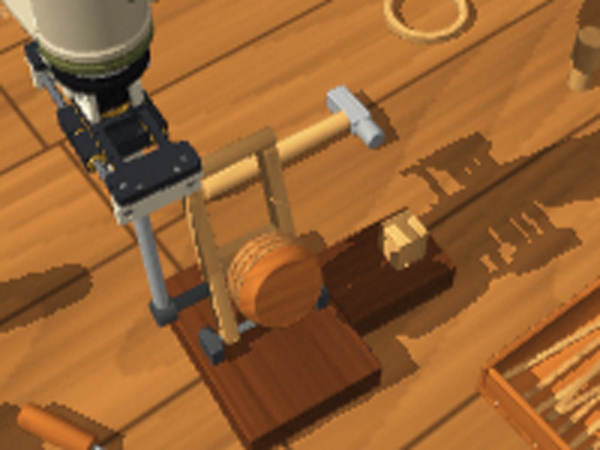

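The leg, running from (160,312) up to (145,215), is being raised by the fingers, and the frame stays back. I'll keep pushing.

Emit:
{"api": "arm_command", "payload": {
  "increments": [
    [0, 0.06, 0, 0, 0, 0],
    [0, 0.12, 0, 0, 0, 0],
    [0, 0.18, 0, 0, 0, 0],
    [0, 0.23, 0, 0, 0, 0],
    [0, 0.28, 0, 0, 0, 0]
  ]
}}

```text
t: 14.25
tool_pos: [0.5882, -0.2203, 0.4195]
orientation: [-2.331, -2.103, 0.002]
force: [0.4, 0.7, -0.3]
opening: 0.0005
gripper_force: 0.0
```

Emit:
{"api": "arm_command", "payload": {
  "increments": [
    [0, 0.02, 0, 0, 0, 0],
    [0, 0.04, 0, 0, 0, 0],
    [0, 0.06, 0, 0, 0, 0],
    [0, 0.06, 0, 0, 0, 0],
    [0, 0.06, 0, 0, 0, 0]
  ]
}}

```text
t: 14.88
tool_pos: [0.5994, -0.2215, 0.4195]
orientation: [-2.332, -2.103, 0.002]
force: [-0.0, 0.2, -0.5]
opening: 0.0005
gripper_force: 0.0
```

```bash
python3 -c "
from h import *
print(read_state()['force'])
plan((.602,-.222,.48,84.1),(.55,-.17,.48,84.1),(.552,-.1211,.44,84.1))
sc=read_camera('scene');cv2.imwrite('pics/k2.png',cv2.resize(sc['image'][165:315,225:425],(600,450),interpolation=cv2.INTER_CUBIC)[:,:,::-1])"
```

```text
[-0.03728535  0.19938743 -0.46831481]
at [ 0.5994 -0.2215  0.4195] xaxis yaw 84.1 zaxis [-2.2e-03  3.0e-04 -1.0e+00]
[-0.0013, 0.0127, -0.3024, -0.0007, -0.0, 0.0]
[0.2319, -0.2853, -0.0, 0.0, 0.0, 0.0]
[0.2442, -0.0152, 0.2, 0.0, 0.0, 0.0]
```

View pics/k2.png

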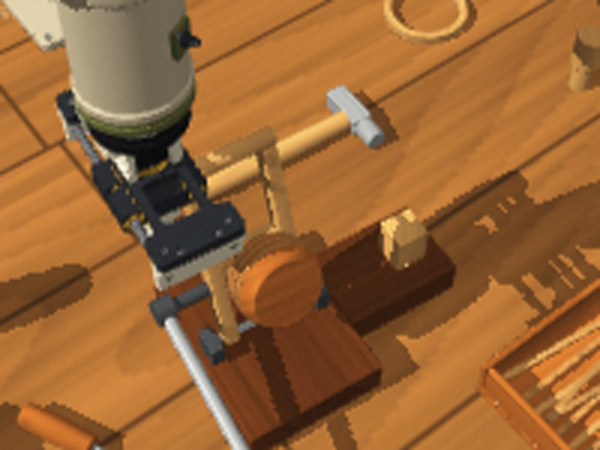

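The leg has dropped forward and now runs from (163,308) down to (240,450), with the frame still leaning back. Next I'll lift, open the fingers and go over the rail.

Emit:
{"api": "arm_command", "payload": {
  "increments": [
    [0, 0, -0.08, 0, 0, 0],
    [0, 0, -0.2, 0, 0, 0],
    [0, 0, -0.3, 0, 0, 0],
    [0.05, -0.06, -0.3, 0, 0, 0],
    [0.12, -0.14, -0.3, 0, 0, 0]
  ],
  "fingers": -0.3,
  "force": 10
}}

```text
t: 15.55
tool_pos: [0.5741, -0.1947, 0.481]
orientation: [-2.333, -2.104, 0.001]
force: [-1.0, 0.2, -1.1]
opening: 0.0462
gripper_force: 0.0
```

```bash
python3 -c "
from h import *
plan((.552,-.1211,.475,84.1))"
```

```text
at [ 0.5741 -0.1947  0.481 ] xaxis yaw 84.08 zaxis [-6.e-04 -5.e-04 -1.e+00]
[0.3548, -0.1478, 0.0301, -0.0002, 0.0002, -0.0001]
```

Emit:
{"api": "arm_command", "payload": {
  "increments": [
    [0.08, -0.035, 0, 0, 0, 0],
    [0.18, -0.075, 0.01, 0, 0, 0],
    [0.28, -0.12, 0.02, 0, 0, 0],
    [0.355, -0.148, 0.03, 0, 0, 0],
    [0.355, -0.148, 0.03, 0, 0, 0]
  ]
}}

```text
t: 16.18
tool_pos: [0.5519, -0.1197, 0.4735]
orientation: [-2.329, -2.105, 0.002]
force: [-0.2, 0.1, 1.3]
opening: 0.0604
gripper_force: 0.0
```

```bash
python3 -c "
from h import *
plan((.552,-.1211,.407,84.1))
c=read_camera('wrist');cv2.imwrite('pics/w4.png',c['image'][:,:,::-1])
a=R.from_euler('z',-.1026).as_matrix()
k=np.array([[-.0629,y,.2398] for y in(-.05,0,.05)])@a.T+[.6146,-.1275,0]
print(proj(c,k).round(1).tolist())"
```

```text
at [ 0.5519 -0.1197  0.4735] xaxis yaw 84.21 zaxis [-2.3e-03  3.0e-04 -1.0e+00]
[-0.0071, 0.002, 0.3325, -0.0008, -0.0, 0.0006]
[[319.9, 286.2], [320.0, 219.5], [320.2, 144.9]]
```

View pics/w4.png

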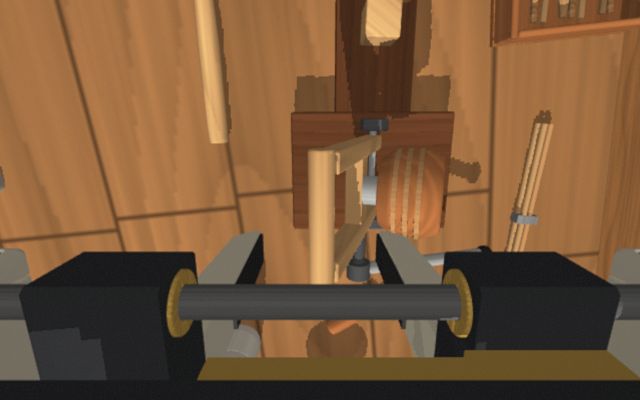

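The wrist view shows the rail centred between the fingers, at columns 309–335 against a prediction of 320. The kick foot is forward at (485,250). I'll descend and close.

Emit:
{"api": "arm_command", "payload": {
  "increments": [
    [-0.007, 0.002, 0.07, 0, 0, 0],
    [-0.007, 0.002, 0.14, 0, 0, 0],
    [-0.007, 0.002, 0.21, 0, 0, 0],
    [-0.007, 0.002, 0.28, 0, 0, 0],
    [-0.007, 0.002, 0.33, 0, 0, 0]
  ]
}}

```text
t: 16.85
tool_pos: [0.552, -0.1225, 0.4061]
orientation: [-2.331, -2.102, 0.003]
force: [-0.0, 0.3, 0.5]
opening: 0.0608
gripper_force: 0.0
```

Emit:
{"api": "arm_command", "payload": {
  "increments": [
    [0, 0, 0, 0, 0, 0],
    [0, 0, 0, 0, 0, 0],
    [0, 0, 0, 0, 0, 0],
    [0, 0, 0, 0, 0, 0],
    [0, 0, 0, 0, 0, 0]
  ],
  "fingers": 1
}}

```text
t: 17.48
tool_pos: [0.5525, -0.1225, 0.408]
orientation: [-2.333, -2.104, 0.001]
force: [1.7, -0.6, -1.0]
opening: 0.0176
gripper_force: 10.0
```

Emit:
{"api": "arm_command", "payload": {
  "increments": [
    [0, 0, 0, 0, 0, 0],
    [0, 0, 0, 0, 0, 0],
    [0, 0, 0, 0, 0, 0],
    [0, 0, 0, 0, 0, 0],
    [0, 0, 0, 0, 0, 0]
  ]
}}

```text
t: 18.1
tool_pos: [0.5525, -0.1225, 0.408]
orientation: [-2.332, -2.104, 0.001]
force: [5.6, -1.4, -0.4]
opening: 0.0176
gripper_force: 10.0
```

```bash
python3 -c "
from h import *
s=read_state();print(s['opening'],s['gripper_force'],s['force'])
p,r=pose()
for t in(-.26,-.2,-.14,-.07,0):
    d=np.array([.2*(np.sin(t)-np.sin(-.32)),0,.2*(np.cos(t)-np.cos(.32))])
    print(t,(d/.2).round(4))
plan((.6146,-.1275,.417,84.1))"
```

```text
0.017606372963495032 9.999595955014229 [ 5.5652575  -1.3638574  -0.36580431]
-0.26 [0.0575 0.     0.0172]
-0.2 [0.1159 0.     0.0308]
-0.14 [0.175 0.    0.041]
-0.07 [0.2446 0.     0.0483]
0 [0.3146 0.     0.0508]
at [ 0.5525 -0.1225  0.408 ] xaxis yaw 84.11 zaxis [-6.e-04 -0.e+00 -1.e+00]
[0.0071, 0.3113, -0.0451, -0.0002, 0.0, 0.0001]
```

Emit:
{"api": "arm_command", "payload": {
  "increments": [
    [0, 0.03, -0.01, 0, 0, 0],
    [0, 0.06, -0.018, 0, 0, 0],
    [0, 0.09, -0.025, 0, 0, 0],
    [0, 0.12, -0.032, 0, 0, 0],
    [0, 0.15, -0.037, 0, 0, 0]
  ]
}}

```text
t: 18.73
tool_pos: [0.5825, -0.1257, 0.4149]
orientation: [-2.332, -2.103, 0.002]
force: [-1.4, -0.7, -0.7]
opening: 0.0177
gripper_force: 10.0
```

Emit:
{"api": "arm_command", "payload": {
  "increments": [
    [0, 0.04, -0.005, 0, 0, 0],
    [0, 0.08, -0.01, 0, 0, 0],
    [0, 0.12, -0.013, 0, 0, 0],
    [0, 0.145, -0.014, 0, 0, 0],
    [0, 0.163, -0.014, 0, 0, 0]
  ]
}}

```text
t: 19.35
tool_pos: [0.6148, -0.129, 0.4174]
orientation: [-2.331, -2.103, 0.003]
force: [1.3, -0.1, 1.0]
opening: 0.0174
gripper_force: 10.0
```

Emit:
{"api": "arm_command", "payload": {
  "increments": [
    [0, 0, 0, 0, 0, 0],
    [0, 0, 0, 0, 0, 0],
    [0, 0, 0, 0, 0, 0],
    [0, 0, 0, 0, 0, 0],
    [0, 0, 0, 0, 0, 0]
  ]
}}

```text
t: 19.98
tool_pos: [0.6143, -0.1289, 0.4175]
orientation: [-2.331, -2.103, 0.003]
force: [-0.1, -0.2, -3.1]
opening: 0.0175
gripper_force: 10.0
```

```bash
python3 -c "
from h import *
s=read_state();print(s['opening'],s['gripper_force'],s['force'])
plan((.6149,-.1289,.418,84.1))
sc=read_camera('scene');sd=read_camera('side')
a=R.from_euler('z',-.1026).as_matrix()
A=cv2.resize(sc['image'][165:315,245:445],(400,300),interpolation=cv2.INTER_CUBIC)
B=cv2.resize(sd['image'][130:230,260:393],(399,300),interpolation=cv2.INTER_CUBIC)
f=lambda k:(k@a.T+[.6146,-.1275,0])
for t in(0,.05):
  k=f(np.array([[.2*np.sin(t),.05,.05+.2*np.cos(t)],[.0,.05,.05]]))
  u=.07;g=t-.08+2.23
  ft=f(np.array([[u*np.sin(t)+.165*np.sin(g),-.095,.05+u*np.cos(t)+.165*np.cos(g)]]))
  print(t,((proj(sc,np.r_[k,ft])-[245,165]+.5)*2-.5).round(1).tolist(),((proj(sd,k)-[260,130]+.5)*3-.5+[400,0]).round(1).tolist())
cv2.imwrite('pics/p5.png',np.hstack([A,B])[:,:,::-1])"
```

```text
0.01751209426029818 10.001087039709091 [-0.11676507 -0.1920297  -3.10021669]
at [ 0.6143 -0.1289  0.4175] xaxis yaw 84.1 zaxis [-2.6e-03  3.0e-04 -1.0e+00]
[0.0004, 0.0028, -0.0027, -0.0008, -0.0, 0.0]
0 [[166.2, 116.1], [164.2, 197.4], [126.6, 328.2]] [[493.5, 80.5], [496.7, 249.5]]
0.05 [[170.2, 121.5], [164.2, 197.4], [126.3, 329.4]] [[483.7, 78.4], [496.7, 249.5]]
```

View pics/p5.png

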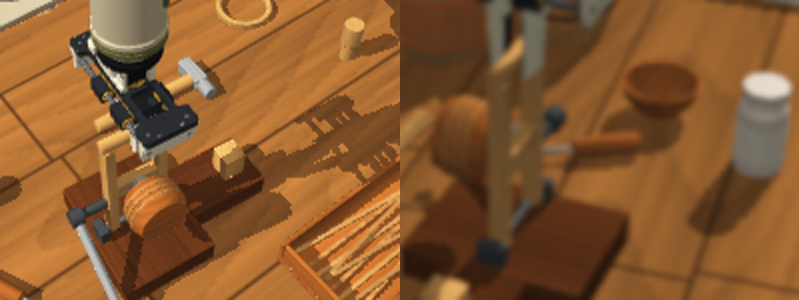

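The left panel shows the post vertical at (110,185), with the leg running (85,215) to (118,298) towards the predicted foot at (127,328). The right panel shows the post from (492,250) to (500,75), which is upright. The rail's position also puts the tilt near 0. I'll hold briefly and hand in.

Emit:
{"api": "arm_command", "payload": {
  "increments": [
    [0, 0, 0, 0, 0, 0],
    [0, 0, 0, 0, 0, 0],
    [0, 0, 0, 0, 0, 0],
    [0, 0, 0, 0, 0, 0],
    [0, 0, 0, 0, 0, 0]
  ]
}}

```text
t: 20.7
tool_pos: [0.6144, -0.1289, 0.4175]
orientation: [-2.331, -2.103, 0.003]
force: [-0.1, -0.7, -4.4]
opening: 0.0172
gripper_force: 10.0
```

```bash
python3 -c "
from h import *
s=read_state();print(s['tool_pos'],s['opening'],s['gripper_force'],s['force'],abs(s['dq']).max())
print(close_job())"
```

```text
[ 0.61443588 -0.12892221  0.41748149] 0.017239288874627196 10.000826865434647 [-0.10618892 -0.71326348 -4.4171167 ] 0.0013503229154433114
the job is handed in; nothing more can be done
None
```

I handed the job in at about 20.7 s: the square plug is fully home, the kickstand leg is flipped down on the far side, and the gripper holds the frame still and upright by its rail; the hand-in returned no verdict.

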